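# Set the gas flow with the slotted adjuster

## Robot

A 6-joint arm with a two-finger parallel gripper is mounted at the origin on the work surface. World frame = base frame: x ahead of the robot, y to its left, z up, the work surface at z = 0. Lengths are in mm, angles in degrees, forces in N, time in s.
With the tool pointing down it reaches from about 350 to 1000 mm from the base axis. Payload 7.1 kg.
Tool frame: the origin (TCP) lies on the centre line of the jaws, within the pads' length; the fingertips stand 19 mm ahead of it and the grasp point (between the pads) is the TCP; z points along the fingers, x is the direction in which the jaws open and shut, and the axes are right-handed (so a half turn about z gives the same grasp; the last joint's range is limited). The gripper opens to 85 mm and grips with 20 to 120 N. Pads are 22 mm wide; open, the fingers measure 114 mm over their backs; the gripper's body (76 mm by 85 mm) begins 54 mm behind the grasp point. The pads swing forward as they close: fully open they stand 13 mm farther back than shut.
Start: joints at [70.474, 24.242, 93.386, -0, 62.372, -1.089], TCP at [197.64, 592.911, 250.319] pointing down, gripper open.
Joint ranges: [-172.04, 172.04], [-51.8, 120.97], [4.93, 147.93], [-75.15, 255.16], [6.16, 154.13], [-145.62, 145.62]. Speed limits (degrees/s): [136.94, 136.94, 172.46, 180, 180, 180].

## Interface

Orientations are given as a 3x3 rotation matrix whose columns are the frame's x, y, z axes.
In Python, from cell import * gives the robot as it stands. The module is installed in compiled form; this text tells all that it offers.
- The arm moves only by the shell command python3 -m creep 'ROWS' [FORCE]. ROWS is JSON, a list of rows, each a list of 7 numbers: the shift along the tool's x, y, z in mm, then the turn, a rotation vector about the tool's x, y, z in rad, then the gripper command: -1 is fully open, 1 is shut, values between are in proportion. A call has 1 to 12 rows; each row shifts and turns the commanded pose from where the row before left it, along the tool's axes as they then stand; what a row does not reach is not made up. A row lasts 1/8 s, in which the tool goes at most 62.5 mm and 10.7 degrees, less where a joint would pass 70% of its speed; a pose out of reach is approached as far as the arm can. A call with a gripper value outside its range is refused whole. The fingers move at their own pace and stop on an object; FORCE is the grip in N (left out, the last holds). Time passes only in rows, so rows that do not move let the fingers close. It gives the time, the measured TCP pose, the force and the opening at its end, in the units of the state.
- state(): the state, without advancing time (a new reading comes with each control period).
- snapshot(name): name is "side" or "top" or "wrist"; returns (picture, depth): 384x512x3 uint8, red, green, blue; 384x512 float32, mm along the optical axis (not along the pixel's ray), 0 where there is no reading.
- get_calibration(name): a dict with "vfov" (degrees; the focal length in pixels is half the picture's height over the tangent of half this angle, whatever the lens; pixels are square), "cx", "cy" (the principal point, pixels), "k1" (the pictures are not rectified: a ray, as slopes to the right and down, at radius r is drawn at 1 + k1 r^2 times it, then the intrinsics apply), "R" (3x3) and "t" (3): a world point X has camera coordinates R X + t. Camera axes: x right, y down, z forward; pixel columns grow to the right and rows downward; lengths in mm; the calibration is good to about 2 mm. A picture is of the moment at which its call begins: read the wrist's pose just before it. get_calibration takes no time and is no camera call; for the wrist camera it gives the pose at the moment of the call.
- job_done(): hands the job in, once; it reports no verdict.
Trained networks look in the newest picture that a camera, given by its name, has taken for a name from the list of things; names that differ only in an ending like _2 or _b are one class to them, and where a whole thing is asked for, a point or a joint stands for the part that bears it (a point fixed in the world has none). Each returns a list of dicts, best first, with "score" (0 to 1); they miss things now and then, are a little off and sometimes report something else, mostly with a low value. They report only what shows in the picture. A call takes as long as a camera call. They do not tell look-alikes from the thing itself.
- cut_out(camera, query): "mask" (384x512 bool, what is visible of it) and "bbox" ([left, top, right, bottom] in pixels, round what is visible of it).
The state is a dict: "clock": time; "qpos": joint angles; "joint_vel": joint speeds; "joint_torque": joint torques, N m; "ee_pos": TCP position; "tool_rot": TCP orientation; "wrist_force": force on the tool from outside, world axes, zero at the start; "torque": the same for the moment, N m; "opening": finger opening in mm.
Only numpy, scipy, OpenCV 4.12 (cv2) and the standard library are available. Lean on these libraries where they do the work, as an engineer would, in place of code of your own. Each camera call takes 0.05 s, during which the arm holds its last target.

## Task

Take the larger of the two flat screwdrivers out of the rack, feel its blade into the slot of the sprung adjuster screw on the gas flow block and turn the screw clockwise until the black pointer in the window lines up with the brass rider clip. Then lift the screwdriver out and stand it back in the rack, upright and fully down in a hole. Leave the smaller screwdriver and the other things on the bench where they are.

Things in the scene. Friction and masses are not known exactly. Their poses are not given: they have to be found in the camera images.
- block: Aluminium gas flow block, fixed, 130 x 120 x 50 mm (its x, y, z); origin at the centre of its underside, z up. A brass pipe stub (to 90 mm from the centre) leaves each y side at x -30 mm, 22 mm up. On top: the adjuster at x -30, y 0, and a flush clear-covered window, 84 mm along y by 24 mm along x, centred at x +35, y 0, with a white scale.
- adjuster (a point): Centre of the unpressed face of the slotted adjuster screw, level with the block's top (50 mm up). Axes are the block's, they do NOT follow the slot. Brass disc 26 mm across, a straight slot right across it, 4.8 mm wide, 5 mm deep, dark floor. Slot direction at the start is unknown, within 1.4 rad either way of the block's x: seen from above or found by touch. Slides under a lightly pressed blade: 0.12 N m to turn.
- collar_top (a point): On the screw's axis, 6 mm above its face: top of the fixed steel collar round the screw (inner diameter 28, outer 44 mm). The screw is sprung: under the blade it sinks up to 4 mm (1.5 N to start, 1.5 N more per mm, then solid) and rises over the blade when the slot comes under it.
- pointer (a joint): Travel of the pointer, m: 0 at the start, when the screw is at its anticlockwise stop, to 0.06. It grows towards the block's +y, 24 mm per radian that the screw turns clockwise seen from above; turning back moves it back. It stays where it is left.
- pointer_tip (a point): Centre line of the black pointer bar (4 mm wide, 17 mm long along the block's x) under the window's clear cover, 45 mm above the bench; starts at y -30 mm of the block and can travel 60 mm towards +y. It cannot be touched; only the screw moves it.
- rider_mark (a point): Centre line of the brass rider clip (5 mm wide bar pointing at the window, 12 mm wide back, 9 mm high), fixed on the block's top beyond the window at x +57 mm; axes are the block's. It stands 24 to 38 mm further towards the block's +y than the pointer at the start. The pointer is set when both have the same y in the block's frame.
- rack: Plywood rack, fixed to the bench, 70 x 180 mm (x, y), top at 75 mm, an 8 mm thick plate on two end legs with two round 22 mm through holes, open below; origin at the centre of its underside.
- hole_a (a point): Centre of the rack hole at the rack's y -50 mm, level with the rack's top (75 mm).
- hole_b (a point): Centre of the rack hole at the rack's y +50 mm, level with the rack's top (75 mm).
- driver: The larger flat screwdriver, 130 g, 141 mm long, blade down in one rack hole. Origin at the centre of the blade's end, z up to the handle. Blade 16 mm wide along x, 2.2 mm thick along y, 14 mm high; shaft 10 mm; black collar, 34 mm diameter, z 60 to 66, rests on the rack's top (origin then 15 mm above the bench).
- driver_grip (a point): On the axis of the larger screwdriver at z 105 mm: middle of its wooden handle, 32 mm along x by 22 mm along y with flat sides, z 66 to 136, and a 20 mm round end to z 141. Grip it across the 22 mm: the blade's width then lies square to the line along which the fingers close.
- small_driver: The smaller flat screwdriver, 60 g, in the other hole: blade 6 mm, collar 29 mm diameter, handle 18 x 14 mm, z 66 to 118, end at z 123. Same axes. Leave it in place.
- square: Bystander: steel welding square, three bars in a triangle about 90 x 78 mm, 16 mm high, lying on the bench.
- nozzle: Bystander: copper torch nozzle, 24 mm diameter, 65 mm high, standing.
- brush: Bystander: hand brush lying on the bench, off to the robot's right.
- can: Bystander: grey spray can, 52 mm diameter, 150 mm high, standing off to the robot's left.
Mind the look-alikes: they are no part of the job. Leave any green or pink look-alike of the driver alone.

How it is judged (in metres and radians):
On the way, in this order (a step that is already met when the one before it is completed fails the run):
1. the larger screwdriver is lifted out of the rack (height (world z) of driver above 0.08 m), for 0.1 s.
2. with its blade in the adjuster, the pointer is brought to the rider (within 4.5 mm) (y of pointer_tip in the frame of rider_mark between -0.0045 and 0.0045 m and horizontal distance between driver and adjuster below 0.007 m and z of driver in the frame of adjuster below 0.003 m), for 0.2 s.
At the end, for the whole second after the job is handed in: The pointer is within 4.5 mm of the rider along the scale; the larger screwdriver stands in a rack hole, collar down on the rack (origin 11 to 19 mm above the bench, within 9 mm of the hole's centre), within 0.1 rad of upright, released and at rest (y of pointer_tip in the frame of rider_mark between -0.0045 and 0.0045 m and (horizontal distance between driver and hole_a below 0.009 m or horizontal distance between driver and hole_b below 0.009 m) and height (world z) of driver between 0.011 and 0.019 m and angle between driver's own z axis and vertical below 0.1 rad and linear speed of driver below 0.02 m/s); the robot touches nothing.
It fails at once if the smaller screwdriver is moved more than 30 mm (distance of small_driver from where it was at the start of the episode above 0.03 m).
It fails at once if the square is moved more than 30 mm (distance of square from where it was at the start of the episode above 0.03 m).
It fails at once if the nozzle is moved more than 30 mm (distance of nozzle from where it was at the start of the episode above 0.03 m).
It fails at once if the brush is moved more than 30 mm (distance of brush from where it was at the start of the episode above 0.03 m).
It fails at once if the can is moved more than 30 mm (distance of can from where it was at the start of the episode above 0.03 m).
It also fails if it takes over 72 s, if anything falls off the work surface, if the arm or the gripper's body presses on something with over 40 N, if the wrist force passes 120 N, or if a joint passes its speed limit or range.

## Working session

There is one attempt and no reset: what is moved stays moved. The work goes in short steps, Python scripts to look and compute and a shell command to move; the robot and the scene stay as the last step left them, time stands still between calls to the robot, and variables do not carry over. Pictures are saved under pics/ and viewed, and the job is handed in when it is done.

```bash
mkdir -p pics; ls
cat > h.py <<'E'
from cell import *
import numpy as np, cv2
def save(img,name): cv2.imwrite('pics/'+name,img[:,:,::-1])
def K(c):
    f=192/np.tan(np.radians(c['vfov']/2)); return f
def pix2w(c,u,v,d=None,z=None):
    f=K(c); x=(u-c['cx'])/f; y=(v-c['cy'])/f
    xd,yd=x,y
    for _ in range(20):
        r2=x*x+y*y; s=1+c['k1']*r2; x=xd/s; y=yd/s
    R=np.array(c['R']);t=np.array(c['t']); o=-R.T@t; ray=R.T@np.array([x,y,1.0])
    if d is None: d=(z-o[2])/ray[2]
    return o+ray*d
def w2pix(c,X):
    p=np.array(c['R'])@np.array(X)+np.array(c['t']); x,y=p[0]/p[2],p[1]/p[2]; s=1+c['k1']*(x*x+y*y)
    return K(c)*x*s+c['cx'],K(c)*y*s+c['cy']
E
python3 - <<'E'
from h import *
for n in ['side','top','wrist']:
    p,d=snapshot(n); save(p,n+'0.png'); np.save(n+'0.npy',d); np.save(n+'0p.npy',p)
    c=get_calibration(n); print(n,c)
s=state();print(s)
E
```

```text
pics
side {'vfov': 52.80758198293113, 'cx': 256.05144737353453, 'cy': 196.44812896683186, 'k1': 0.02079059974003591, 'R': array([[ 0.97754766, -0.2107051 ,  0.00198258],
       [-0.14318252, -0.67112678, -0.72738409],
       [ 0.15459409,  0.71076875, -0.6862277 ]]), 't': array([-612.24300744,  153.89879622, 1034.13341616])}
top {'vfov': 44.30920418466411, 'cx': 257.7542089378234, 'cy': 180.87012732881175, 'k1': -0.10094860276044142, 'R': array([[ 0.0175655 , -0.99975289,  0.01362402],
       [-0.98103661, -0.01986404, -0.19280194],
       [ 0.19302492, -0.009979  , -0.98114311]]), 't': array([ -17.26650404,  613.23287008, 1530.90879656])}
wrist {'vfov': 64.75018538857957, 'cx': 254.56300056718032, 'cy': 198.4450655807911, 'k1': 0.0024076445463418012, 'R': array([[ 0.31659732,  0.94855654, -0.00257473],
       [ 0.90476212, -0.30116267,  0.30117528],
       [ 0.28490637, -0.0976808 , -0.95356532]]), 't': array([-623.13865931,  -38.06622587,  380.63401049])}
{'clock': 0.15, 'qpos': array([ 7.04739804e+01,  2.42737836e+01,  9.34189594e+01,  4.47622083e-04,
        6.23725902e+01, -1.08848106e+00]), 'joint_vel': array([-0.04251987, -0.16152905, -0.18491317,  0.04399943,  0.07257146,
       -0.04444087]), 'joint_torque': array([-1.47681508e-04, -5.57769370e+01, -2.82015771e+01, -3.57751333e-05,
        4.79747701e-03,  4.41618658e-05]), 'ee_pos': array([197.51445996, 592.56922012, 249.74724671]), 'tool_rot': array([[ 3.16273864e-01,  9.48667851e-01, -3.87644243e-04],
       [ 9.48667246e-01, -3.16274101e-01, -1.07238660e-03],
       [-1.13994052e-03, -2.85775428e-05, -9.99999350e-01]]), 'wrist_force': array([0.87920395, 0.3566905 , 0.14245561]), 'torque': array([-0.02189351,  0.03472497,  0.01196382]), 'opening': 85.18015767095265}
```

View pics/side0.png

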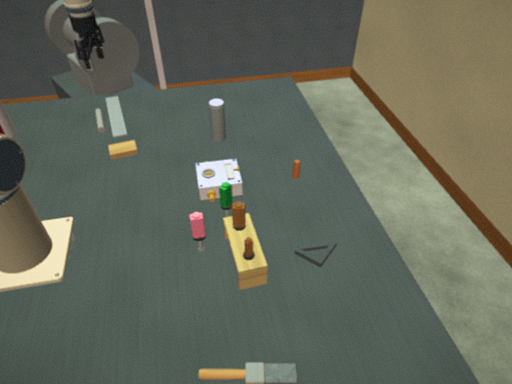

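View pics/top0.png

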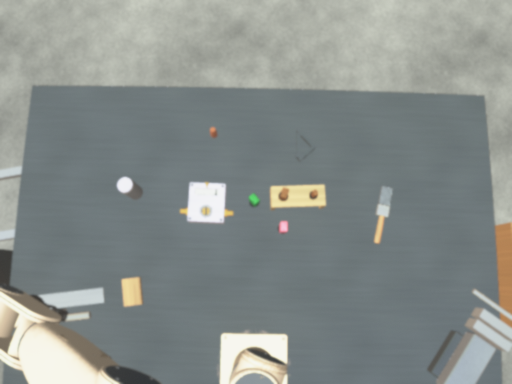

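View pics/wrist0.png

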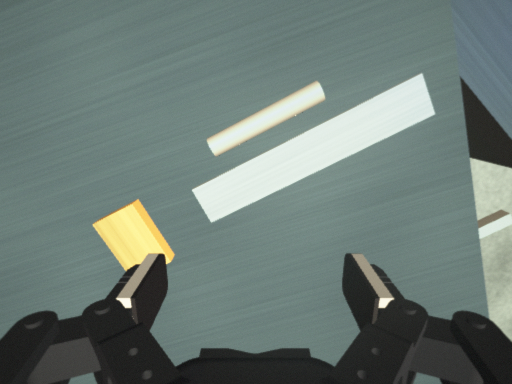

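The side view shows the candidates: large brown driver at (239,213), small brown one at (249,246), green look-alike at (226,195) and pink at (197,225). In the top view these are at (284,194), (313,194), (254,200) and (283,227). I choose the large brown driver in the rack's left hole. The block is at top (206,203).

Run:
```python
from h import *
p=np.load('top0p.npy');d=np.load('top0.npy');c=get_calibration('top')
cv2.imwrite('pics/top_crop.png',cv2.resize(p[165:245,170:340,::-1],None,fx=4.6,fy=4.6,interpolation=cv2.INTER_CUBIC))
s=np.load('side0p.npy')
cv2.imwrite('pics/side_crop.png',cv2.resize(s[150:300,180:340,::-1],None,fx=4,fy=4,interpolation=cv2.INTER_CUBIC))
for n,(u,v,z) in dict(block=(206,203,50),adj=(206,211,50),large=(284,194,156),small=(313,194,138),rack=(298,196,75),green=(254,200,120),pink=(283,227,100),noz=(213,132,65),can=(125,185,150)).items():
    print(n,pix2w(c,u,v,z=z).round(),pix2w(c,u,v,d=d[v,u]).round())
```

```text
block [536. 167.  50.] [536. 167.  52.]
adj [509. 166.  50.] [508. 165.  55.]
large [554. -88. 156.] [555. -89. 149.]
small [ 559. -182.  138.] [ 561. -184.  127.]
rack [ 562. -140.   75.] [ 562. -140.   74.]
green [539.   6. 120.] [535.   6. 143.]
pink [455. -89. 100.] [451. -87. 143.]
noz [780. 151.  65.] [781. 151.  62.]
can [574. 418. 150.] [573. 417. 155.]
```

Run:
```python
from h import *
for cam in ['top','side']:
  snapshot(cam); c=get_calibration(cam)
  for q in ['block','rack','driver','small_driver']:
    for r in cut_out(cam,q)[:3]:
        m=r['mask']; print(cam,q,round(r['score'],2),r['bbox'],cv2.minAreaRect(np.argwhere(m)[:,::-1].astype(np.float32)))
```

```text
top block 0.79 [178.7, 182.2, 233.6, 223.8] ((206.0, 202.0), (40.0, 52.0), 90.0)
top block 0.7 [294.1, 130.8, 314.1, 160.3] ((305.0, 144.5), (31.0, 18.0), 90.0)
top rack 0.91 [269.0, 184.8, 323.9, 210.1] ((297.16943359375, 195.9012451171875), (22.28756332397461, 55.11737060546875), 87.66268920898438)
top rack 0.68 [181.5, 182.7, 231.8, 226.1] ((206.5, 202.5), (39.0, 51.0), 90.0)
top driver 0.68 [278.4, 186.9, 289.5, 201.6] ((283.2099609375, 193.52999877929688), (8.485281944274902, 13.152186393737793), 8.13010311126709)
top driver 0.67 [249.7, 194.7, 261.3, 204.2] ((254.0, 199.5), (11.0, 8.0), 90.0)
side block 0.64 [197.4, 156.9, 240.5, 203.1] ((219.44000244140625, 180.08001708984375), (39.88081741333008, 43.274932861328125), 81.8698959350586)
side block 0.57 [293.7, 239.8, 338.6, 266.8] ((316.40771484375, 254.76153564453125), (23.442564010620117, 41.79970169067383), 82.87498474121094)
side rack 0.65 [222.5, 213.5, 268.6, 288.0] ((245.4905548095703, 250.2169647216797), (75.13622283935547, 32.69180679321289), 74.05460357666016)
side rack 0.41 [291.9, 160.5, 301.7, 178.7] ((296.3077087402344, 169.03848266601562), (6.821910381317139, 18.109071731567383), 7.125016689300537)
side driver 0.92 [222.2, 179.5, 235.6, 216.4] ((227.0, 199.5), (33.0, 12.0), 90.0)
side driver 0.76 [192.0, 211.3, 207.0, 253.3] ((198.79730224609375, 231.28378295898438), (39.620155334472656, 13.97391414642334), 80.53767395019531)
side driver 0.58 [229.6, 200.0, 246.9, 232.0] ((238.5, 216.0), (28.0, 13.0), 90.0)
side small_driver 0.63 [239.8, 237.3, 255.0, 259.0] ((248.5, 248.0), (22.0, 11.0), 90.0)
```

View pics/top_crop.png

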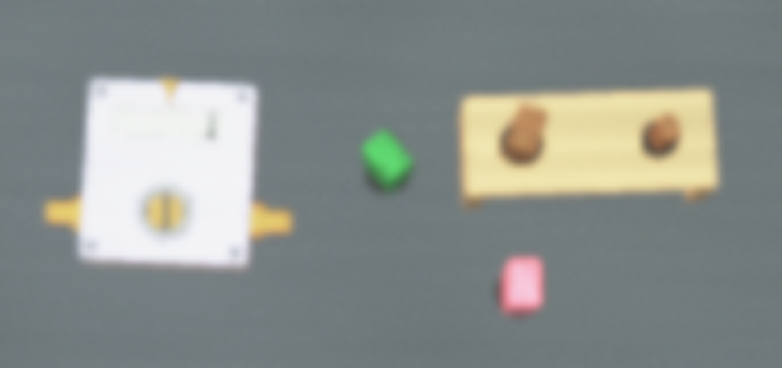

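View pics/side_crop.png

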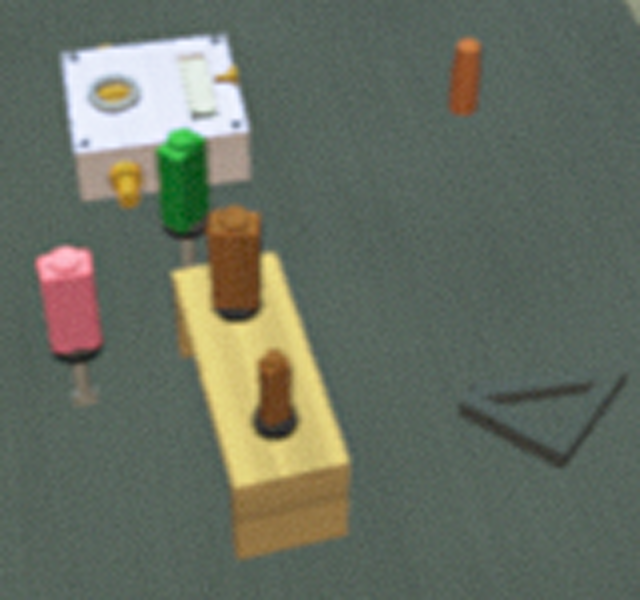

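Run:
```python
from h import *
c=get_calibration('wrist');s=state();R=c['R'];o=-R.T@c['t'];T=s['tool_rot']
print('cam pos in tool',T.T@(o-s['ee_pos']),'axes in tool (cols)\n',(T.T@R.T).round(3))
print(s['ee_pos'],T.round(3))
c=get_calibration('top')
# block corners (crop coords /4.6 + offset)
P=lambda a,b:(a/4.6+170,b/4.6+165)
for q in [(90,78),(258,86),(247,266),(80,258)]: print(pix2w(c,*P(*q),z=50).round(1))
for q in [(170,90)]: print('rider',pix2w(c,*P(*q),z=55).round(1))
for q in [(461,98),(713,90),(718,187),(467,195)]: print('rack',pix2w(c,*P(*q),z=75).round(1))
```

```text
cam pos in tool [  -0.62691656  -78.10396754 -123.1070219 ] axes in tool (cols)
 [[ 1.     0.    -0.001]
 [ 0.     0.954  0.301]
 [ 0.001 -0.301  0.954]]
[197.65360415 592.91460317 250.33653112] [[ 0.316  0.949  0.   ]
 [ 0.949 -0.316  0.   ]
 [ 0.     0.    -1.   ]]
[606.9 225.5  50. ]
[603.4 101.4  50. ]
[470.4 105.4  50. ]
[473.7 226.9  50. ]
rider [598.2 165.6  55. ]
rack [592.8 -47.4  75. ]
rack [ 602.4 -230.9   75. ]
rack [ 531.2 -233.9   75. ]
rack [522.  -52.6  75. ]
```

```bash
python3 -m creep '[[0,0,0,0,0,-0.161,-1],[0,0,0,0,0,-0.161,-1],[-47.6,35.9,-6.7,0,0,0,-1],[-47.6,35.9,-6.7,0,0,0,-1],[-47.6,35.9,-6.7,0,0,0,-1],[-47.6,35.9,-6.7,0,0,0,-1],[-47.6,35.9,-6.7,0,0,0,-1],[-47.6,35.9,-6.7,0,0,0,-1],[-47.6,35.9,-6.7,0,0,0,-1],[-47.6,35.9,-6.7,0,0,0,-1],[-47.6,35.9,-6.7,0,0,0,-1],[0,0,0,0,0,0,-1]]'
python3 - <<'E'
from h import *
c=get_calibration('wrist');p,d=snapshot('wrist');save(p,'w1.png');np.savez('w1.npz',p=p,d=d,**c);print(state()['tool_rot'].round(4))
E
```

```text
clock: 2.15
ee_pos: [523.2, 161.6, 311.3]
tool_rot: [[0.005, 1.0, 0.002], [1.0, -0.005, -0.0], [-0.0, 0.002, -1.0]]
wrist_force: [-0.7, 0.8, 0.6]
opening: 85.5
[[ 3.5e-03  1.0e+00  4.0e-04]
 [ 1.0e+00 -3.5e-03  3.0e-04]
 [ 3.0e-04  4.0e-04 -1.0e+00]]
```

View pics/w1.png

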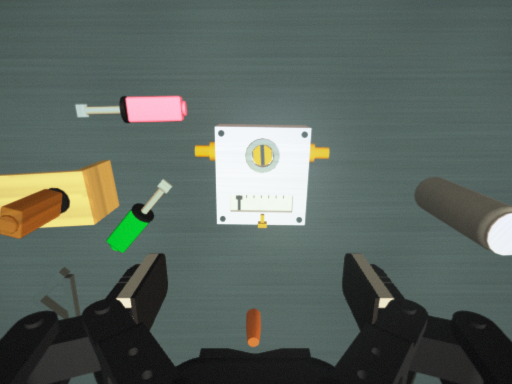

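The wrist view shows the block at (262,175) with the adjuster at (263,155), the pointer at (239,203) and the rider at (262,220). The large driver is at the left, around (30,210).

Run:
```python
import numpy as np,cv2
a=np.load('w1.npz');p=a['p'][:,:,::-1]
cv2.imwrite('pics/w1c.png',cv2.resize(p[115:235,190:335],None,fx=5,fy=5,interpolation=cv2.INTER_CUBIC))
```

```text
(no output)
```

View pics/w1c.png

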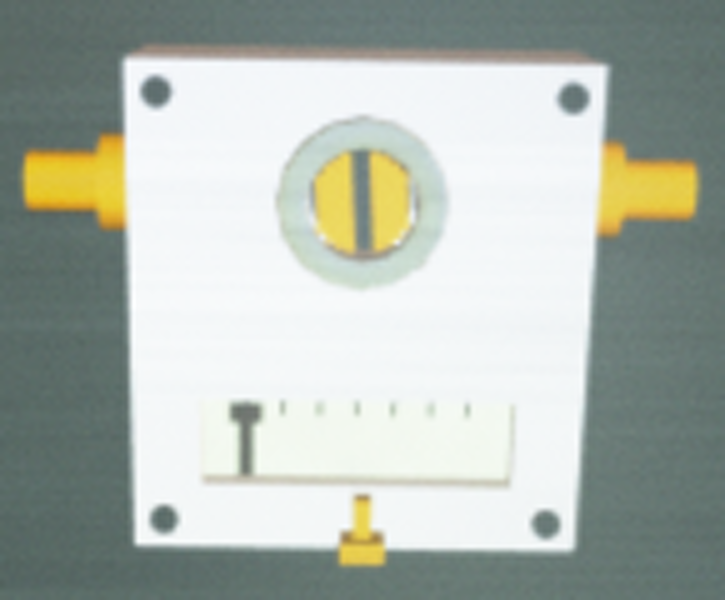

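```bash
cat > meas1.py <<'E'
from h import *
a=np.load('w1.npz');c={k:(a[k] if a[k].ndim else float(a[k])) for k in a.files if k not in('p','d')}
P=lambda x,y:(x/5+190-.4,115+y/5-.4)
W=lambda x,y,z:pix2w(c,*P(x,y),z=z)
cor=[W(*q,50)[:2] for q in [(123,57),(607,65),(575,550),(135,545)]]
loc=np.array([(-65,-60),(-65,60),(65,60),(65,-60)],float)
C=np.array(cor);print(C.round(1))
H=(loc.T@(C-C.mean(0)));th=np.arctan2(H[0,1]-H[1,0],H[0,0]+H[1,1])
R=np.array([[np.cos(th),-np.sin(th)],[np.sin(th),np.cos(th)]]);o=C.mean(0)
print('yaw',np.degrees(th),'o',o,'res',(C-o-loc@R.T).round(1).tolist())
f=lambda w:(R.T@(w[:2]-o)).round(1)
print('adj pred',o+R@[-30,0]); print('adj meas',W(363,203,50),f(W(363,203,50)))
print('collar',W(362,202,56),f(W(362,202,56)))
s1,s2=W(360,150,49),W(366,250,49);v=s2-s1;print('slot angle deg world',np.degrees(np.arctan2(v[1],v[0])),'block',np.degrees(np.arctan2(v[1],v[0]))-np.degrees(th))
print('pointer',f(W(246,450,45)),'rider',f(W(362,500,59)),f(W(362,555,57)),f(W(362,515,55)))
E
python3 meas1.py
```

```text
[[472.5 111.1]
 [475.  230.9]
 [604.6 228.8]
 [602.6 108.4]]
yaw -1.0678562304368915 o [538.6779482  169.81477156] res [[-0.1, 0.0], [0.2, -0.1], [-0.2, 0.2], [0.1, -0.2]]
adj pred [508.68315845 170.37386741]
adj meas [509.01863387 170.56434423  50.        ] [-29.7   0.2]
collar [507.76164135 170.17501775  56.        ] [-30.9  -0.2]
slot angle deg world 3.5631466443312716 block 4.631002874768163
pointer [ 38.9 -30. ] rider [47.7  1.4] [64.2  1.7] [53.5  1.6]
```

```bash
python3 -m creep '[[-50,5,0,0,0,0,-1],[-50,5,0,0,0,0,-1],[-50,5,0,0,0,0,-1],[-50,5,0,0,0,0,-1],[-50,5,0,0,0,0,-1],[0,0,0,0,0,0,-1]]'
python3 - <<'E'
from h import *
c=get_calibration('wrist');p,d=snapshot('wrist');save(p,'w2.png');np.savez('w2.npz',p=p,d=d,**c);print(state()['tool_rot'].round(4),state()['qpos'])
cv2.imwrite('pics/w2c.png',cv2.resize(p[100:230,180:380,::-1],None,fx=4,fy=4,interpolation=cv2.INTER_CUBIC))
E
```

```text
clock: 2.95
ee_pos: [545.7, -86.7, 310.4]
tool_rot: [[0.002, 1.0, -0.0], [1.0, -0.002, -0.0], [-0.0, -0.0, -1.0]]
wrist_force: [-0.6, 0.8, -0.7]
opening: 85.5
[[ 1.1e-03  1.0e+00 -7.0e-04]
 [ 1.0e+00 -1.1e-03  6.0e-04]
 [ 6.0e-04 -7.0e-04 -1.0e+00]] [-1.01352159e+01  1.43182949e+01  9.93571551e+01  3.04308327e-02
  6.63710870e+01 -1.00084780e+02]
```

View pics/w2.png

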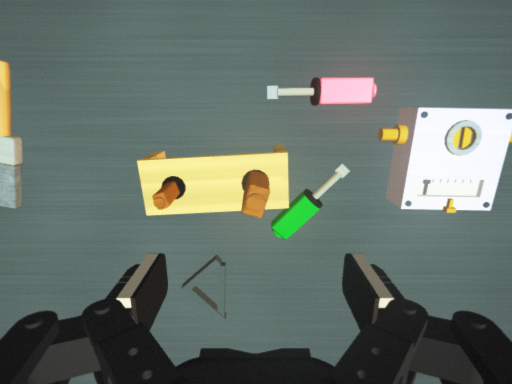

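View pics/w2c.png

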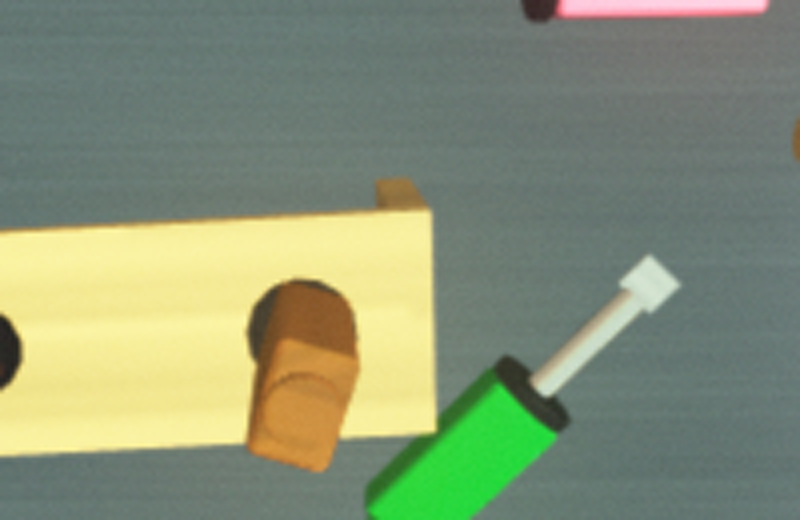

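```bash
cat > meas2.py <<'E'
from h import *
a=np.load('w2.npz');d=a['d'];c={k:(a[k] if a[k].ndim else float(a[k])) for k in a.files if k not in('p','d')}
for n,(u,v) in dict(pinkh=(345,91),pinkb=(272,92),pinkend=(370,91),greenh=(295,216),greenb=(342,171),rack=(220,190),block=(420,150),bench=(330,130),top=(253,202),square=(213,262)).items(): print(n,pix2w(c,u,v,d=float(d[v,u])).round(1))
P=lambda x,y:(x/4+180-.4,100+y/4-.4)
W=lambda x,y,z:pix2w(c,*P(x,y),z=z)
# handle top face corners at world z=15+136=151
q=[(275,338),(358,366),(327,470),(248,447)]
C=[W(*k,151) for k in q]
for k in C: print('corner',k.round(1))
for i in range(4):
    v=C[(i+1)%4]-C[i];print(np.linalg.norm(v).round(1),np.degrees(np.arctan2(v[1],v[0])).round(1))
print('centre',np.mean(C,0)); print('endround',W(303,408,156))
print('collar',W(302,322,81))
E
python3 meas2.py
```

```text
pinkh [453.3  27.6  25. ]
pinkb [454.1 -65.   21.9]
pinkend [453.2  60.5  21.6]
greenh [623.  -29.5  24.7]
greenb [557.6  33.4  22. ]
rack [ 569.9 -130.3   73.5]
block [524.9 122.1  48.5]
bench [503.9  18.4  -1.1]
top [558.7 -89.  155.4]
square [ 702.3 -152.4   15.6]
corner [542.  -93.4 151. ]
corner [549.1 -73.3 151. ]
corner [576.  -80.7 151. ]
corner [ 569.9 -100.3  151. ]
21.3 70.6
28.0 -15.4
20.5 -107.4
28.7 166.0
centre [559.26604175 -86.94617837 151.        ]
endround [558.1416171  -86.68710592 156.        ]
collar [555.54456135 -86.90788707  81.        ]
```

```bash
python3 -m creep '[[0,0,0,0,0,0.14,-1],[0,0,0,0,0,0.14,-1],[3.3,11.5,0,0,0,0,-1],[0,0,50,0,0,0,-1],[0,0,50,0,0,0,-1],[0,0,0,0,0,0,-1]]'
python3 - <<'E'
from h import *
c=get_calibration('wrist');p,d=snapshot('wrist');save(p,'w3.png');np.savez('w3.npz',p=p,d=d,**c)
E
```

```text
clock: 3.75
ee_pos: [555.8, -83.8, 207.3]
tool_rot: [[0.272, 0.962, -0.008], [0.962, -0.272, 0.002], [-0.001, -0.008, -1.0]]
wrist_force: [0.3, 0.2, 0.8]
opening: 85.4
```

View pics/w3.png

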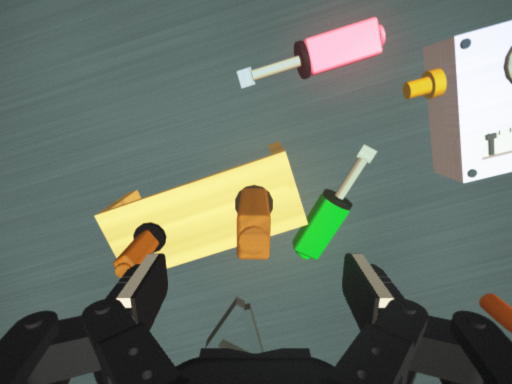

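The view shows the brown handle at (254,235), its flat sides vertical and centred between the jaws. The green and pink look-alikes have fallen over onto the bench since the first picture, untouched.

Run:
```python
from h import *
s=state();print(s['ee_pos'],s['tool_rot'].round(3).tolist())
a=np.load('w3.npz');p=a['p'][:,:,::-1]
cv2.imwrite('pics/w3c.png',cv2.resize(p[170:270,205:305],None,fx=6,fy=6,interpolation=cv2.INTER_CUBIC))
```

```text
[557.56069185 -84.32099831 209.8146115 ] [[0.273, 0.962, -0.003], [0.962, -0.273, 0.001], [-0.0, -0.003, -1.0]]
```

View pics/w3c.png

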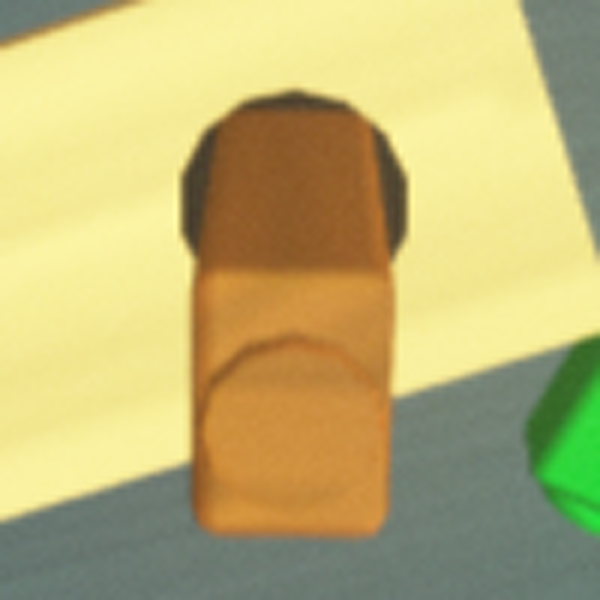

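Run:
```python
from h import *
a=np.load('w3.npz');c={k:(a[k] if a[k].ndim else float(a[k])) for k in a.files if k not in('p','d')}
W=lambda x,y,z:pix2w(c,x/6+205-.4,170+y/6-.4,z=z)
T=state()['tool_rot'];e=state()['ee_pos']
C=[W(*k,151) for k in [(197,268),(393,270),(388,535),(195,535)]]
for k in C: print((T.T@(k-e)).round(1))
for n,w in [('top',np.mean(C,0)),('end',W(293,425,156)),('collarL',W(182,200,81)),('collarR',W(406,200,81)),('collarTop',W(296,92,81))]: print(n,w.round(1),(T.T@(w-e)).round(1))
```

```text
[-11.7 -13.   58.9]
[  9.  -12.8  58.9]
[ 8.9 18.3 58.8]
[-12.4  18.3  58.8]
top [559.5 -86.5 151. ] [-1.6  2.7 58.8]
end [559.5 -86.5 156. ] [-1.6  2.7 53.8]
collarL [ 554.5 -102.2   81. ] [-18.    2.3 128.8]
collarR [563.3 -71.   81. ] [ 14.4   2.3 128.8]
collarTop [543.4 -81.9  81. ] [ -1.5 -13.8 128.9]
```

```bash
python3 -m creep '[[-1.6,2.8,0,0,0,0,-1],[0,0,45,0,0,0,-1],[0,0,45,0,0,0,-1],[0,0,0,0,0,0,-1],[0,0,0,0,0,0,1],[0,0,0,0,0,0,1],[0,0,0,0,0,0,1],[0,0,0,0,0,0,1],[0,0,0,0,0,0,1],[0,0,0,0,0,0,1]]' 70; python3 -m creep '[[0,0,0,0,0,0,1],[0,0,0,0,0,0,1]]'
```

```text
clock: 5.05
ee_pos: [560.7, -87.9, 121.9]
tool_rot: [[0.276, 0.961, 0.002], [0.961, -0.276, -0.0], [0.0, 0.002, -1.0]]
wrist_force: [-1.6, -0.1, 8.4]
opening: 21.4
clock: 5.3
ee_pos: [560.8, -87.9, 121.9]
tool_rot: [[0.276, 0.961, 0.002], [0.961, -0.276, -0.0], [0.0, 0.002, -1.0]]
wrist_force: [-0.5, 0.9, 7.6]
opening: 21.1
```

```bash
python3 -m creep '[[0,0,-30,0,0,0,1],[0,0,-40,0,0,0,1],[0,0,-50,0,0,0,1],[0,0,0,0,0,-0.171,1],[0,0,0,0,0,-0.171,1],[0,0,0,0,0,0,1]]'
python3 - <<'E'
from h import *
p,d=snapshot('wrist');save(p,'w4.png');print(state()['ee_pos'],state()['tool_rot'].round(4).tolist(),state()['opening'])
E
```

```text
clock: 6.05
ee_pos: [559.8, -87.7, 240.7]
tool_rot: [[-0.061, 0.998, -0.0], [0.998, 0.061, -0.0], [-0.0, -0.0, -1.0]]
wrist_force: [-0.0, 0.1, -1.8]
opening: 21.4
[559.86143477 -87.70503789 240.57492318] [[-0.0586, 0.9983, -0.0003], [0.9983, 0.0586, 0.0], [0.0001, -0.0003, -1.0]] 21.298989867527634
```

View pics/w4.png

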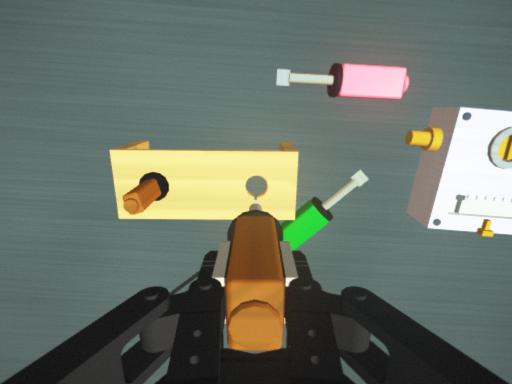

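The driver is held straight between the fingers. The empty rack hole shows at (257,187) and the blade end just below it at about (256,207).

Run:
```python
from h import *
p=cv2.imread('pics/w4.png'); cv2.imwrite('pics/w4c.png',cv2.resize(p[140:260,110:310],None,fx=4,fy=4,interpolation=cv2.INTER_CUBIC))
c=get_calibration('wrist');s=state();T=s['tool_rot'];e=s['ee_pos']
print('hole',pix2w(c,257,187,z=75))
for dz in (106.9,92.9):
  for x in (-1.1,1.1):
    print(w2pix(c,e+T@[x,-8,dz]),w2pix(c,e+T@[x,8,dz]))
```

```text
hole [560.60186124 -85.8099186   75.        ]
(np.float64(253.78932609773267), np.float64(195.7362863021381)) (np.float64(253.80989577784445), np.float64(214.6293035707454))
(np.float64(256.55981217180977), np.float64(195.7366681562692)) (np.float64(256.52606753440193), np.float64(214.6299145232392))
(np.float64(253.7183162685715), np.float64(201.1891282595112)) (np.float64(253.74153732284418), np.float64(221.05688572741224))
(np.float64(256.65167497626095), np.float64(201.18960631161912)) (np.float64(256.61409566643266), np.float64(221.0576170171732))
```

View pics/w4c.png

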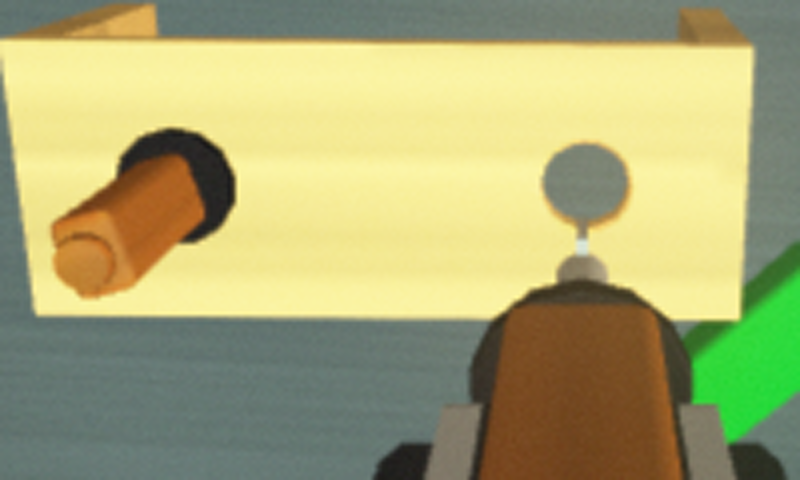

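```bash
python3 -m creep '[[52.1,-7.2,0,0,0,0,1],[52.1,-7.2,0,0,0,0,1],[52.1,-7.2,0,0,0,0,1],[52.1,-7.2,0,0,0,0,1],[52.1,-7.2,0,0,0,0,1],[0,0,30,0,0,0,1],[0,0,15,0,0,0,1],[0,0,0,0,0,0,1]]'
python3 - <<'E'
from h import *
p,d=snapshot('wrist');save(p,'w5.png');print(state()['ee_pos'],state()['tool_rot'].round(4).tolist(),state()['opening'],state()['wrist_force'])
cv2.imwrite('pics/w5c.png',cv2.resize(p[100:260,180:340,::-1],None,fx=3.7,fy=3.7,interpolation=cv2.INTER_CUBIC))
E
```

```text
clock: 7.1
ee_pos: [507.2, 169.3, 194.4]
tool_rot: [[-0.06, 0.998, -0.003], [0.998, 0.06, -0.001], [-0.001, -0.003, -1.0]]
wrist_force: [-1.1, -0.2, -1.0]
opening: 21.1
[507.94973081 169.36590829 195.33555378] [[-0.0601, 0.9982, -0.0012], [0.9982, 0.06, -0.0004], [-0.0004, -0.0012, -1.0]] 21.054059049876912 [-0.2621751  -0.29905512 -1.56788089]
```

View pics/w5c.png

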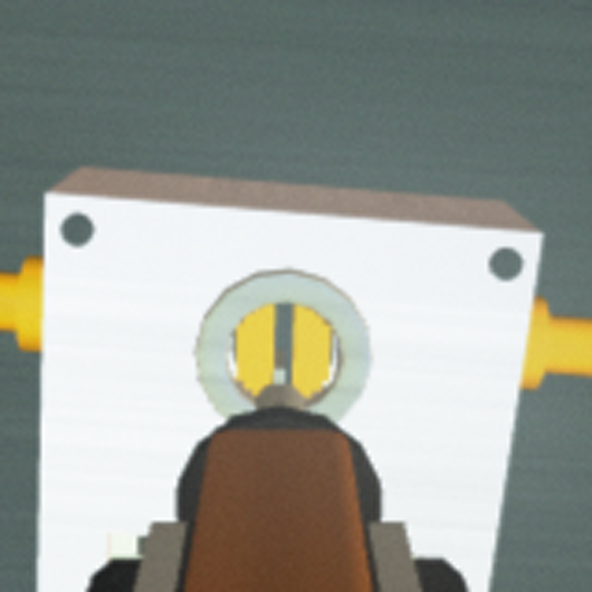

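```bash
cat > m5.py <<'E'
from h import *
c=get_calibration('wrist');s=state();T=s['tool_rot'];e=s['ee_pos']
W=lambda x,y,z:pix2w(c,x/3.7+180-.4,100+y/3.7-.4,z=z)
L=lambda w:(T.T@(w-e)).round(2)
print('collar L,R',L(W(195,350,56)),L(W(371,350,56)),'top',L(W(285,269,56)))
print('slot', L(W(285,305,50)),L(W(283,360,50)),L(W(284,330,50)))
print('screw L,R',L(W(233,350,51)),L(W(336,352,51)),'top',L(W(284,302,50)))
print('block corners',L(W(44,193,50)),L(W(543,234,50)))
b=L(W(543,234,50))-L(W(44,193,50));print(np.degrees(np.arctan2(b[1],b[0])))
E
python3 m5.py
```

```text
collar L,R [-20.67   0.48 139.34] [ 22.36   0.47 139.33] top [  1.3  -19.74 139.36]
slot [  1.35  -9.33 145.35] [  0.87   4.89 145.33] [  1.11  -2.92 145.34]
screw L,R [-11.59   1.97 144.34] [ 14.08   2.49 144.33] top [  1.1  -10.09 145.35]
block corners [-56.45 -36.98 145.4 ] [ 63.78 -27.05 145.35]
4.7214396565742325
```

```bash
python3 -m creep '[[1.1,1.5,0,0,0,0,1],[0,0,20,0,0,0,1],[0,0,14,0,0,0,1],[0,0,0,0,0,0,1]]'; python3 -m creep '[[0,0,2,0,0,0,1],[0,0,2,0,0,0,1],[0,0,0,0,0,0,1]]';  python3 -m creep '[[0,0,2,0,0,0,1],[0,0,0,0,0,0,1]]'
```

```text
clock: 7.65
ee_pos: [509.0, 170.8, 160.9]
tool_rot: [[-0.062, 0.998, -0.002], [0.998, 0.062, -0.001], [-0.0, -0.002, -1.0]]
wrist_force: [0.2, -0.3, -1.3]
opening: 21.5
clock: 8.02
ee_pos: [509.5, 171.2, 157.8]
tool_rot: [[-0.062, 0.998, 0.0], [0.998, 0.062, 0.0], [0.0, 0.0, -1.0]]
wrist_force: [-0.6, 0.9, -1.7]
opening: 21.0
clock: 8.28
ee_pos: [509.3, 171.2, 155.6]
tool_rot: [[-0.062, 0.998, -0.0], [0.998, 0.062, -0.0], [-0.0, -0.0, -1.0]]
wrist_force: [0.1, -0.0, -1.7]
opening: 21.0
```

```bash
python3 -m creep '[[0,0,2,0,0,0,1],[0,0,0,0,0,0,1]]';  python3 -m creep '[[0,0,1.5,0,0,0,1],[0,0,0,0,0,0,1],[0,0,0,0,0,0,1]]'
```

```text
clock: 8.52
ee_pos: [509.3, 171.2, 153.5]
tool_rot: [[-0.062, 0.998, -0.0], [0.998, 0.062, -0.0], [-0.0, -0.0, -1.0]]
wrist_force: [0.3, 0.6, -1.3]
opening: 21.1
clock: 8.9
ee_pos: [509.4, 171.2, 152.1]
tool_rot: [[-0.062, 0.998, -0.0], [0.998, 0.062, 0.0], [0.0, -0.0, -1.0]]
wrist_force: [-0.1, -0.1, -1.3]
opening: 21.3
```

```bash
python3 -m creep '[[0,0,0.7,0,0,0.05,1],[0,0,0,0,0,0.1,1],[0,0,0,0,0,0.1,1],[0,0,0,0,0,0.1,1],[0,0,0,0,0,0.1,1],[0,0,0,0,0,0,1]]'
python3 - <<'E'
from h import *
p,d=snapshot('wrist');save(p,'w6.png');print(state()['wrist_force'],state()['torque'])
p,d=snapshot('top');save(cv2.resize(p[165:245,170:260],None,fx=6,fy=6,interpolation=cv2.INTER_CUBIC),'t6.png')
E
```

```text
clock: 9.65
ee_pos: [509.2, 170.9, 151.5]
tool_rot: [[0.377, 0.926, -0.0], [0.926, -0.377, -0.001], [-0.001, -0.0, -1.0]]
wrist_force: [-0.6, -2.2, -0.0]
opening: 21.6
[-0.44822189 -1.96773609  0.04998094] [-0.55835148  0.19053928  0.08987236]
```

View pics/w6.png

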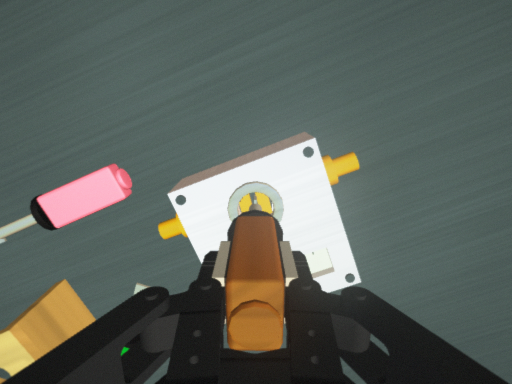

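View pics/t6.png

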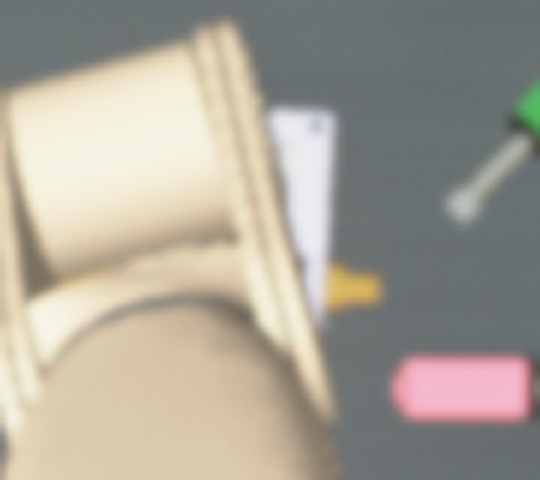

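```bash
python3 -m creep '[[0,0,0,0,0,0.1,1],[0,0,0,0,0,0.1,1],[0,0,0,0,0,0.1,1],[0,0,0,0,0,0.1,1],[0,0,0,0,0,0.1,1],[0,0,0,0,0,0.1,1],[0,0,0,0,0,0.1,1],[0,0,0,0,0,0.1,1],[0,0,0,0,0,0,1]]'
python3 - <<'E'
from h import *
p,d=snapshot('wrist');save(p,'w7.png');c=get_calibration('wrist');np.savez('w7.npz',p=p,**c);print(state()['wrist_force'],state()['torque'])
p,d=snapshot('side');save(cv2.resize(p[130:230,170:270],None,fx=6,fy=6,interpolation=cv2.INTER_CUBIC),'s7.png')
E
```

```text
clock: 10.88
ee_pos: [509.5, 171.6, 151.5]
tool_rot: [[0.927, 0.376, 0.0], [0.376, -0.927, 0.001], [0.0, -0.0, -1.0]]
wrist_force: [-0.8, 1.7, -0.3]
opening: 21.2
[-1.60554037  0.87451298 -0.3761104 ] [0.22618027 0.16352836 0.09381134]
```

View pics/w7.png

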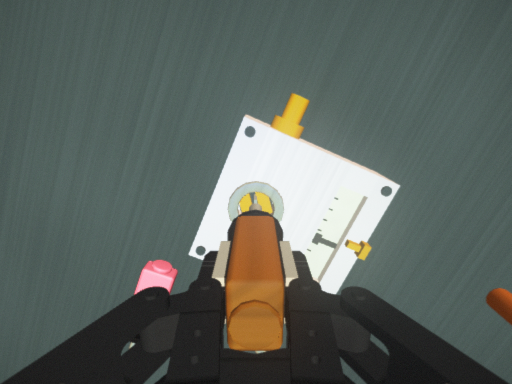

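View pics/s7.png

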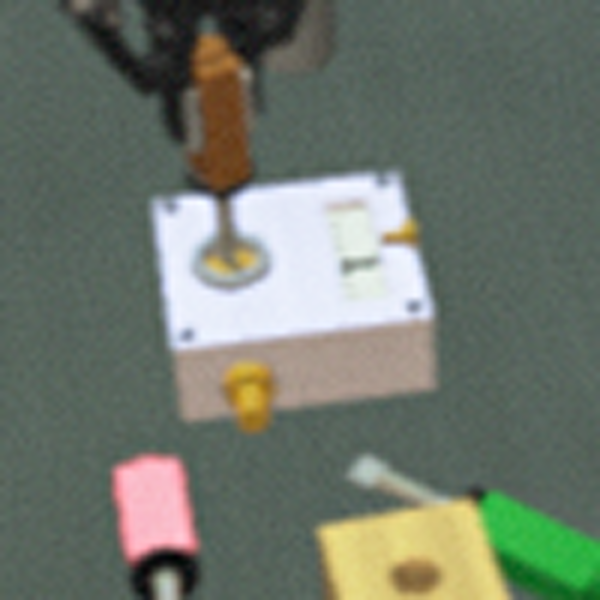

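The wrist view now shows the pointer at (325,241) and the rider at (357,247), so I can measure both directly.

Run:
```python
import numpy as np,cv2
p=cv2.imread('pics/w7.png');cv2.imwrite('pics/w7c.png',cv2.resize(p[170:290,280:400],None,fx=5,fy=5,interpolation=cv2.INTER_CUBIC))
```

```text
(no output)
```

View pics/w7c.png

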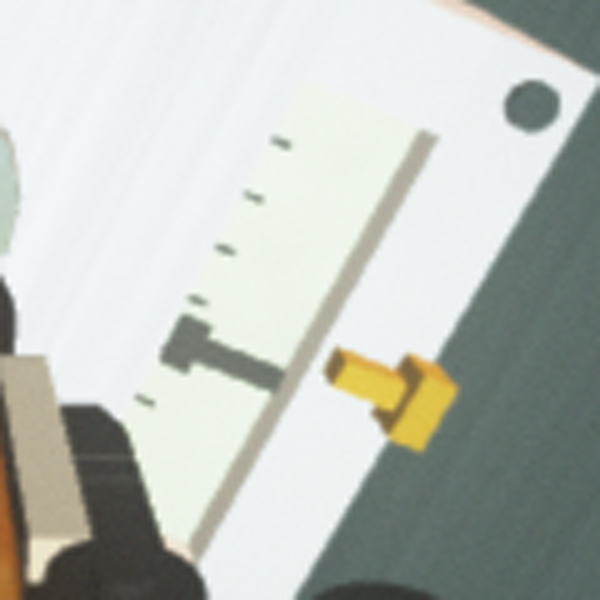

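```bash
cat > m7.py <<'E'
from h import *
a=np.load('w7.npz');c={k:(a[k] if a[k].ndim else float(a[k])) for k in a.files if k!='p'}
o=np.array([538.68,169.81]);th=np.radians(-1.068);R=np.array([[np.cos(th),-np.sin(th)],[np.sin(th),np.cos(th)]])
B=lambda x,y,z:(R.T@(pix2w(c,x/5+280-.4,170+y/5-.4,z=z)[:2]-o)).round(1)
print('corner(65,60)',B(600,78,50),'hole',B(532,105,50))
print('pointer',B(240,365,45),B(195,343,45),B(275,377,45))
for z in (50,55,59): print(z,'rider tip',B(345,352,z),B(327,378,z),'bar mid',B(375,380,z),'back',B(458,390,z),B(420,450,z),B(415,355,z),B(374,412,z))
print('tick',[B(*q,45) for q in [(282,142),(254,196),(225,249),(197,300),(145,401)]])
E
python3 m7.py
python3 - <<'E'
import cv2,numpy as np
p=cv2.imread('pics/w1.png');cv2.imwrite('pics/w1d.png',cv2.resize(p[185:235,215:310],None,fx=8,fy=8,interpolation=cv2.INTER_CUBIC))
E
```

```text
corner(65,60) [65.2 59.8] hole [57.8 51.9]
pointer [38.9 -6.8] [30.2 -6.2] [45.3 -6.5]
50 rider tip [51.3  3.7] [50.9 -1.6] bar mid [58.2  1.2] back [71.6  5. ] [71.3 -7.2] [62.   7.7] [60.9 -4. ]
55 rider tip [48.8  5.2] [48.4  0.1] bar mid [55.6  2.8] back [68.7  6.4] [68.4 -5.4] [59.3  9.1] [58.2 -2.3]
59 rider tip [46.8  6.4] [46.4  1.4] bar mid [53.5  4. ] back [66.3  7.6] [66. -4.] [57.1 10.3] [56. -1.]
tick [array([27.1, 30.6]), array([27.2, 20.7]), array([27.1, 10.7]), array([27. ,  0.9]), array([ 27.3, -19. ])]
```

View pics/w1d.png

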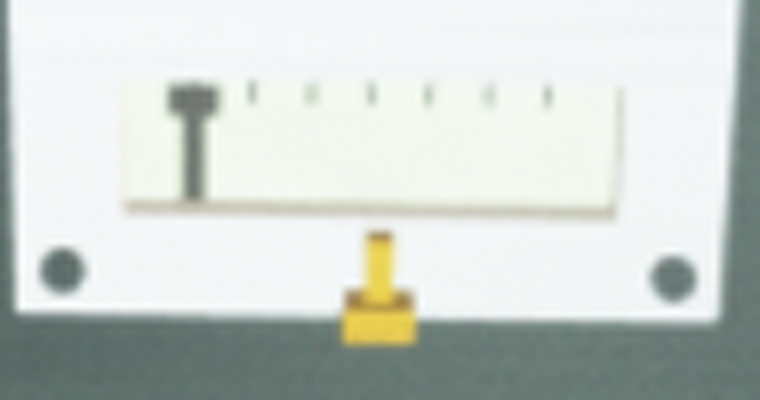

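```bash
python3 -m creep '[[0,0,0,0,0,0.09,1],[0,0,0,0,0,0.09,1],[0,0,0,0,0,0.09,1],[0,0,0,0,0,0.09,1],[0,0,0,0,0,0,1],[0,0,0,0,0,0,1]]'
python3 - <<'E'
from h import *
p,d=snapshot('wrist');save(p,'w8.png');c=get_calibration('wrist');np.savez('w8.npz',p=p,**c);print(state()['wrist_force'],state()['torque'])
cv2.imwrite('pics/w8c.png',cv2.resize(p[120:270,270:420,::-1],None,fx=4,fy=4,interpolation=cv2.INTER_CUBIC))
E
```

```text
clock: 11.72
ee_pos: [509.7, 171.5, 151.6]
tool_rot: [[1.0, 0.025, 0.001], [0.025, -1.0, 0.001], [0.001, -0.001, -1.0]]
wrist_force: [-0.8, 2.6, -0.5]
opening: 21.2
[-0.04404614  2.31316427 -0.03856852] [ 0.7925997  -0.05121497  0.06272018]
```

View pics/w8c.png

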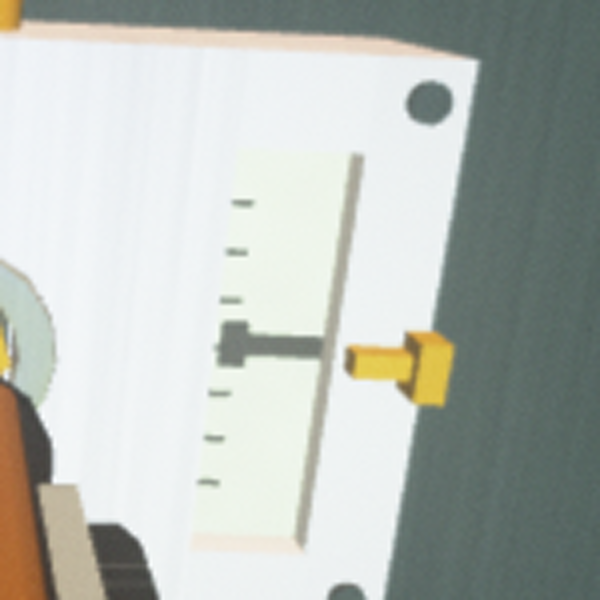

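```bash
sed -e 's/w7/w8/; s#x/5+280#x/4+270#; s#170+y/5#120+y/4#' m7.py | grep -v print > m8.py
cat >> m8.py <<'E'
print('corner',B(480,60,50),'pointer',B(234,343,45),B(285,347,45),B(322,348,45))
for z in (50,54,59): print(z,'bar',B(380,363,z),'tip edges',B(347,347,z),B(347,376,z),'backtop',B(453,345,z),B(444,405,z))
print('tick',[B(*q,45) for q in [(243,204),(237,252),(231,300),(219,393),(214,438),(208,483)]])
E
python3 m8.py
```

```text
corner [65.8 59.7] pointer [28.7  1.8] [39.   1.4] [46.5  1.5]
50 bar [56.6  0.6] tip edges [49.6  3.6] [50.5 -2.4] backtop [70.3  4.9] [70.6 -7.7]
54 bar [54.9  2. ] tip edges [48.1  4.9] [49. -1.] backtop [68.4  6.2] [68.8 -6.2]
59 bar [52.9  3.7] tip edges [46.2  6.6] [47.1  0.8] backtop [66.1  7.8] [66.5 -4.3]
tick [array([27.1, 30.2]), array([27.1, 20.6]), array([27.1, 10.8]), array([26.9, -9. ]), array([ 27. , -18.9]), array([ 26.9, -29. ])]
```

```bash
python3 -m creep '[[0,0,0,0,0,-0.08,1],[0,0,-4,0,0,0,1],[0,0,-8,0,0,0,1],[0,0,-20,0,0,0,1],[0,0,-40,0,0,0,1],[0,0,-15,0,0,0,1],[0,0,0,0,0,0,1]]'
python3 - <<'E'
from h import *
p,d=snapshot('wrist');save(p,'w9.png')
s=state();T=s['tool_rot'];print(s['ee_pos'],T.round(4).tolist(),s['opening']);print(T.T@(np.array([560.4,-86.8,s['ee_pos'][2]])-s['ee_pos']))
E
```

```text
clock: 12.65
ee_pos: [509.7, 171.2, 239.3]
tool_rot: [[0.995, 0.102, 0.002], [0.102, -0.995, 0.001], [0.002, -0.0, -1.0]]
wrist_force: [0.2, -0.4, -1.4]
opening: 21.1
[509.0303631  171.03848331 238.09091783] [[0.9947, 0.1026, -0.0002], [0.1026, -0.9947, -0.0001], [-0.0002, 0.0001, -1.0]] 21.188510144070555
[2.46525312e+01 2.61747541e+02 2.62206081e-02]
```

View pics/w9.png

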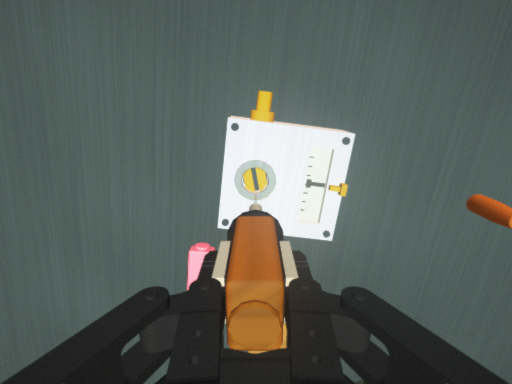

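The pointer at (315,184) still lines up with the rider at (338,188) now that the blade is out. Next I go to the rack hole and check above it.

```bash
python3 -m creep '[[4.9,52.3,0,0,0,0,1],[4.9,52.3,0,0,0,0,1],[4.9,52.3,0,0,0,0,1],[4.9,52.3,0,0,0,0,1],[4.9,52.3,0,0,0,0,1],[0,0,20,0,0,0,1],[0,0,10,0,0,0,1],[0,0,0,0,0,0,1],[0,0,0,0,0,0,1]]'
python3 - <<'E'
from h import *
p,d=snapshot('wrist');save(p,'w10.png')
s=state();print(s['ee_pos'],s['tool_rot'].round(4).tolist())
cv2.imwrite('pics/w10c.png',cv2.resize(p[100:260,170:340,::-1],None,fx=3.7,fy=3.7,interpolation=cv2.INTER_CUBIC))
E
```

```text
clock: 13.82
ee_pos: [560.7, -85.7, 208.5]
tool_rot: [[0.995, 0.104, -0.0], [0.104, -0.995, 0.0], [-0.0, -0.0, -1.0]]
wrist_force: [0.1, -0.1, -0.9]
opening: 21.4
[560.93090225 -85.76904554 208.80227749] [[0.9946, 0.1039, 0.0006], [0.1039, -0.9946, -0.0001], [0.0006, 0.0002, -1.0]]
```

View pics/w10c.png

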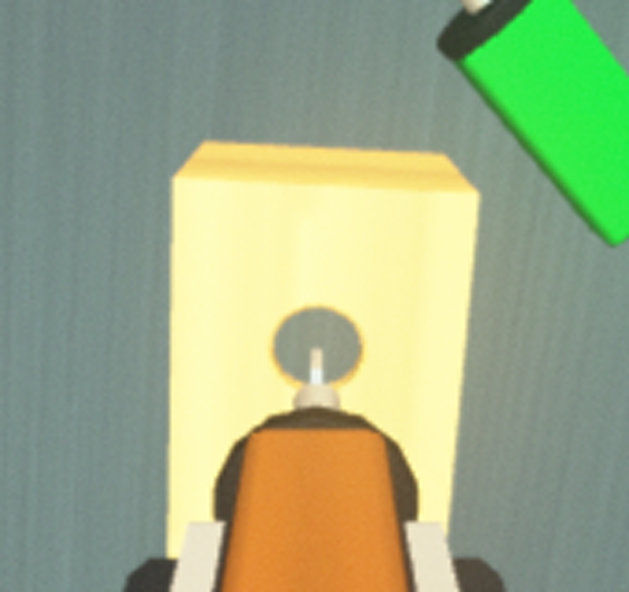

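Run:
```python
from h import *
c=get_calibration('wrist');s=state();T=s['tool_rot'];e=s['ee_pos']
q=lambda x,y:(x/3.7+170-.4,100+y/3.7-.4)
w=pix2w(c,*q(317,346),z=75);print('hole',w,(T.T@(w-e)))
for y in(-8,0,8):
  u,v=w2pix(c,e+T@[0,y,106.9]);print((u+.4-170)*3.7,(v+.4-100)*3.7)
```

```text
hole [560.21663017 -85.50020991  75.        ] [ -0.76074042  -0.36728451 133.80178734]
320.8022713992283 347.6898619899992
320.7511313653741 383.10781121937214
320.70103065382 417.82669955677216
```

```bash
python3 -m creep '[[0,0,20,0,0,0,1],[0,0,15,0,0,0,1],[0,0,15,0,0,0,1],[0,0,0,0,0,0,1]]'; python3 -m creep '[[0,0,15,0,0,0,1],[0,0,12,0,0,0,1],[0,0,6,0,0,0,1],[0,0,0,0,0,0,1],[0,0,2,0,0,0,1],[0,0,0,0,0,0,1]]'
```

```text
clock: 14.38
ee_pos: [559.8, -86.1, 157.2]
tool_rot: [[0.995, 0.103, -0.003], [0.103, -0.995, 0.0], [-0.002, -0.001, -1.0]]
wrist_force: [0.0, 0.5, -1.3]
opening: 21.5
clock: 15.12
ee_pos: [560.8, -86.4, 123.6]
tool_rot: [[0.995, 0.103, 0.0], [0.103, -0.995, -0.0], [0.0, 0.0, -1.0]]
wrist_force: [-0.8, -0.2, -1.0]
opening: 21.1
```

```bash
python3 -m creep '[[0,0,1.3,0,0,0,1],[0,0,0,0,0,0,1]]'; python3 -m creep '[[0,0,0.7,0,0,0,1],[0,0,0,0,0,0,1]]'; python3 -m creep '[[0,0,0,0,0,0,0.2],[0,0,0,0,0,0,0.2],[0,0,0,0,0,0,-1],[0,0,0,0,0,0,-1],[0,0,0,0,0,0,-1],[0,0,0,0,0,0,-1],[0,0,0,0,0,0,-1]]'
```

```text
clock: 15.38
ee_pos: [560.7, -86.4, 122.2]
tool_rot: [[0.995, 0.103, 0.0], [0.103, -0.995, -0.0], [0.0, 0.0, -1.0]]
wrist_force: [-0.5, -0.1, -1.1]
opening: 21.1
clock: 15.62
ee_pos: [560.8, -86.4, 121.9]
tool_rot: [[0.995, 0.103, 0.0], [0.103, -0.995, -0.0], [0.0, 0.0, -1.0]]
wrist_force: [-1.8, 0.0, 4.5]
opening: 21.6
clock: 16.5
ee_pos: [560.7, -86.4, 121.4]
tool_rot: [[0.995, 0.103, -0.0], [0.103, -0.995, 0.0], [-0.0, -0.0, -1.0]]
wrist_force: [0.5, 0.1, -0.3]
opening: 85.0
```

Contact was felt (4.5 N) and the driver is released. I retreat upward.

```bash
python3 -m creep '[[0,0,-30,0,0,0,-1],[0,0,-50,0,0,0,-1],[0,0,-50,0,0,0,-1],[0,-50,-40,0,0,0,-1],[0,0,0,0,0,0,-1],[0,0,0,0,0,0,-1]]'
python3 - <<'E'
from h import *
p,d=snapshot('wrist');save(p,'w11.png');c=get_calibration('wrist')
for n,(u,v) in {}.items(): pass
np.savez('w11.npz',p=p,d=d,**c)
p,d=snapshot('side');save(cv2.resize(p[140:300,170:330],None,fx=3.7,fy=3.7,interpolation=cv2.INTER_CUBIC),'s11.png')
print(state()['ee_pos'])
E
```

```text
clock: 17.25
ee_pos: [555.2, -37.8, 290.0]
tool_rot: [[0.995, 0.104, -0.001], [0.104, -0.995, -0.0], [-0.001, 0.0, -1.0]]
wrist_force: [0.0, 0.7, -0.6]
opening: 85.6
[554.90964905 -38.37758114 289.02854997]
```

View pics/w11.png

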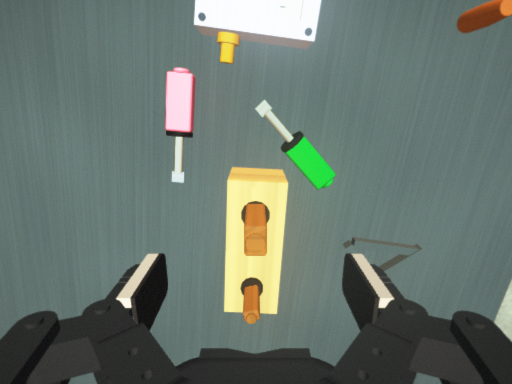

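View pics/s11.png

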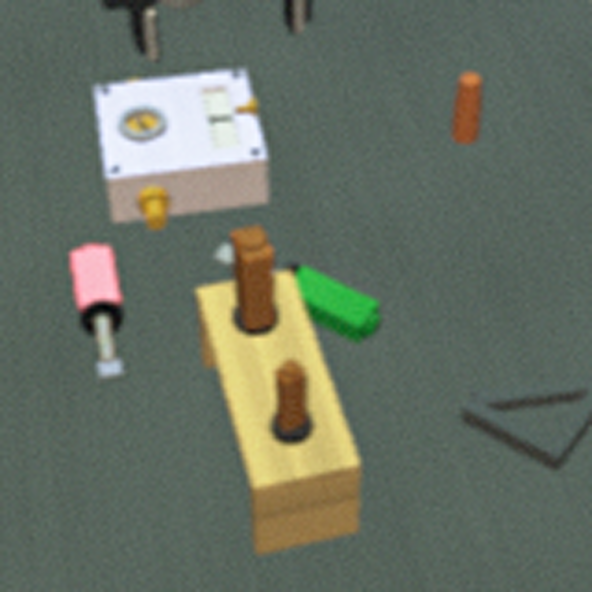

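```bash
python3 -m creep '[[16,-42,0,0,0,0,-1],[16,-42,0,0,0,0,-1],[16,-42,0,0,0,0,-1],[0,0,0,0,0,0,-1],[0,0,0,0,0,0,-1]]'
python3 - <<'E'
from h import *
c=get_calibration('wrist');p,d=snapshot('wrist');save(p,'w12.png');np.savez('w12.npz',p=p,d=d,**c)
print(w2pix(c,[597,171,50]))
cv2.imwrite('pics/w12c.png',cv2.resize(p[40:180,170:340,::-1],None,fx=4,fy=4,interpolation=cv2.INTER_CUBIC))
E
```

```text
clock: 17.98
ee_pos: [589.9, 91.5, 289.1]
tool_rot: [[0.995, 0.103, -0.002], [0.103, -0.995, -0.001], [-0.003, 0.0, -1.0]]
wrist_force: [0.3, 0.0, -0.6]
opening: 85.4
(np.float64(269.669663694898), np.float64(100.95155288694022))
```

View pics/w12c.png

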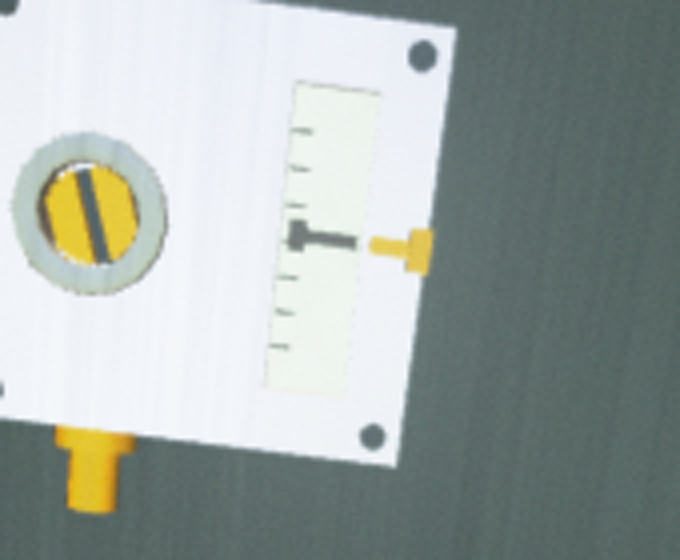

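The view from almost straight above shows the pointer bar at crop (320,239) to (355,243). Its line runs directly into the rider bar at (385,246), so the pointer is set.

Run:
```python
from cell import *
print(job_done())
```

```text
the job is handed in; nothing more can be done
None
```

I took the larger screwdriver out of the rack and fed its blade into the adjuster slot. I turned the screw clockwise until the pointer met the rider, then stood the driver back in its hole and handed the job in at about 18 s of the 72 s. `job_done()` gives no verdict, so this rests on my own checks.

**Pointer:** In the last wrist picture, taken from almost straight above, the line of the pointer bar ran into the rider bar. My earlier measurements put the two within about 1 mm of each other. In the side picture the pointer looked slightly off the rider. I put that down to the viewing angle and the rider's height, and the overhead picture agreed.

**Driver:** Pictures after the release showed it upright with its collar down on the rack. I had felt the collar touch down (about 4.5 N) just before opening the jaws. The gripper was clear of everything when I handed in.

**Other things on the bench:** In the last pictures the smaller screwdriver, nozzle and square looked where they had been. I did not look at the brush or can again after the early pictures, though the arm did not go near them. The green and pink look-alikes had fallen over by my first close look, before the arm came near them. I did not touch them.

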